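# Roll a jointed seal bar flush into its frame

### The job

The jointed seal bar is standing proud of its aluminium frame on top of the small chamber. Take the hand roller from its rest, roll it firmly along the bar from one end to the other until every link is flush with the frame's rim, and then stand the roller upright on its rest again and let go. Press only with the roller, never on the chamber with the fingers, and leave the other things on the table where they are.

Things in the scene. Friction and masses are not known exactly. Their poses are not given: they have to be found in the camera images.
- frame_top (a point): Centre of the mouth of the seal bar frame's channel, at the height of its rim, 236 mm above the table. x runs along the channel and the bar, z is up. The channel walls (9 mm thick, 30 mm apart) hold the bar: six black-topped links in one row 150 mm long, centred on this point, each 25 mm long and 28 mm wide.
- link1 (a joint): Link 1 of the seal bar (centre at x = -62.5 mm from frame_top): how far it is pressed in, m. 0 = top 6 mm above the rim (it starts 4.5 to 6 mm above), 0.006 = flush, its stop. It moves straight down against stiff friction of about 7 N and stays where it is left.
- link2 (a joint): Link 2 of the seal bar (centre at x = -37.5 mm from frame_top): how far it is pressed in, m. 0 = top 6 mm above the rim (it starts 4.5 to 6 mm above), 0.006 = flush, its stop. It moves straight down against stiff friction of about 7 N and stays where it is left.
- link3 (a joint): Link 3 of the seal bar (centre at x = -12.5 mm from frame_top): how far it is pressed in, m. 0 = top 6 mm above the rim (it starts 4.5 to 6 mm above), 0.006 = flush, its stop. It moves straight down against stiff friction of about 7 N and stays where it is left.
- link4 (a joint): Link 4 of the seal bar (centre at x = +12.5 mm from frame_top): how far it is pressed in, m. 0 = top 6 mm above the rim (it starts 4.5 to 6 mm above), 0.006 = flush, its stop. It moves straight down against stiff friction of about 7 N and stays where it is left.
- link5 (a joint): Link 5 of the seal bar (centre at x = +37.5 mm from frame_top): how far it is pressed in, m. 0 = top 6 mm above the rim (it starts 4.5 to 6 mm above), 0.006 = flush, its stop. It moves straight down against stiff friction of about 7 N and stays where it is left.
- link6 (a joint): Link 6 of the seal bar (centre at x = +62.5 mm from frame_top): how far it is pressed in, m. 0 = top 6 mm above the rim (it starts 4.5 to 6 mm above), 0.006 = flush, its stop. It moves straight down against stiff friction of about 7 N and stays where it is left.
- roller_grip (a point): Centre of the hand roller's black upright grip block (30 mm along x, 44 mm along y, 46 mm high). z is up; the roller rolls along x. Pinch it across x, the 30 mm way, fingers before and behind it in the rolling direction. A wide steel plate lies under the block: its upper face is 23 mm below this point, so the fingertips must stay above that.
- wheel (a joint): Angle of the roller's wheel in its fork, rad, 0 at the start, turns freely without end; 1 rad is 25 mm of rolling.
- rest_top (a point): Rest of the hand roller, on a fixed grey riser 106 x 110 mm, 208 mm tall: two upright cheeks along its x axis, 76 mm long, 10 mm thick, 64 mm apart inside. This point is midway between them, level with their tops, 266 mm above the table. The roller stands with its plate on both cheeks, wheel hanging free between them, its x along the rest's x either way round; its grip block's centre is then 31 mm above this point.
- leak_mid (a point): Centre of a bottle-shaped leak standard, 36 mm across, 100 mm tall, standing loose; leave alone.
- scraper_mid (a point): Centre of a flat scraper 90 x 28 x 9 mm lying loose near the rest; leave alone.
- seal_frame: Small grey vacuum chamber, fixed: 206 x 116 mm, 200 mm tall, origin at the centre of its underside, axes as frame_top. On its flat top, along the middle, the bar's aluminium channel, 172 x 48 mm over its walls, 36 mm high. Note: a thick white hose crosses in front, from the pump to the left, about 0.3 to 0.4 m ahead of the robot and 0.57 to 0.64 m above the table: reach over it.
- roller: Hand roller, about 0.4 kg, 108 mm tall. Origin at the lowest point of its wheel, 85 mm below the grip block's centre, axes as roller_grip. Steel plate 70 mm along x, 84 along y, 8 thick; under it a fork (60 mm over its axle nuts) with a black wheel 50 mm in diameter, 40 mm wide, axle along y. The wheel is wider than the bar, so pressed home it runs on the channel's rim.

How it is judged:
On the way, in this order (a step that is already met when the one before it is completed fails the run):
1. the roller has been lifted off its rest (distance between roller_grip and rest_top above 0.09 m), for 0.1 s.
2. all six links are flush (within 1.8 mm) and the wheel has rolled at least 50 mm (value of joint each of link1, link2, link3, link4, link5, link6 above 0.0042 m and (value of joint wheel above 2 rad or value of joint wheel below -2 rad)), for 0.1 s.
At the end, for the whole second after the job is handed in: All six links are within 1.8 mm of flush; the roller stands upright (within 0.08 rad) and still on its rest, plate on both cheeks, within 20 mm of the middle along the rest and 25 mm in all (value of joint each of link1, link2, link3, link4, link5, link6 above 0.0042 m and x of roller_grip in the frame of rest_top between -0.02 and 0.02 m and horizontal distance between roller_grip and rest_top below 0.025 m and z of roller_grip in the frame of rest_top between 0.028 and 0.034 m and angle between roller_grip's own z axis and vertical below 0.08 rad and linear speed of roller below 0.02 m/s); the robot touches nothing.
It fails at once if the fingers press on the seal bar, its frame or the chamber (contact force between the fingers and seal_frame above 3 N).
It fails at once if the leak standard is pushed away (over 30 mm) (distance of leak_mid from where it was at the start of the episode above 0.03 m).
It fails at once if the scraper is pushed away (over 30 mm) (distance of scraper_mid from where it was at the start of the episode above 0.03 m).
It also fails if it takes over 58 s, if anything falls off the work surface, if the arm or the gripper's body presses on something with over 40 N, if the wrist force passes 120 N, or if a joint passes its speed limit or range.

### The arm

A 7-joint arm with a two-finger parallel gripper is mounted at the origin on a cart in front of the work surface, level with it; the furniture and walls round the work are solid. World frame = base frame: x ahead of the robot, y to its left, z up, the work surface at z = 0. Lengths are in m, angles in rad, forces in N, time in s.
With the tool pointing down it reaches from about 0.4 to 0.9 m from the base axis. Payload 5.6 kg.
Tool frame: the origin (TCP) lies midway between the tips of the shut fingers; the grasp point (between the pads) lies 19 mm behind it; y points along the fingers, z is the direction in which the jaws open and shut, and the axes are right-handed (so a half turn about y gives the same grasp; the last joint's range is limited). The gripper opens to 92 mm and grips with 3 to 60 N. Pads are 20 mm wide; open, the fingers measure 128 mm over their backs; the gripper's body (75 mm by 189 mm) begins 69 mm behind the grasp point.
Start: joints at [1.137, 0.468, -0.012, 1.603, 0.006, 1.071, -0.056], TCP at [0.248, -0.601, 0.189] pointing down, gripper open.
Joint ranges: [-2.53, 2.53], [-0.31, 2.02], [-1.57, 1.55], [0.28, 2.44], [-1.29, 4.43], [0.15, 1.84], [-2.92, 2.92]. Speed limits (rad/s): [2.57, 2.57, 3.14, 3.14, 3.14, 3.14, 3.14].

### API

Orientations are given as a 3x3 rotation matrix whose columns are the frame's x, y, z axes.
In Python, from station import env, effector, solver, viewer, workorder, search_frame, tip_of gives the robot as it stands. Calls block until the motion is done:
- env.reach(position, orientation): joint-space move of the TCP to a pose.
- env.movel(position, frame=None, rate=0.15): straight line of the TCP; frame=None keeps the orientation; rate is the mean speed in m/s.
- env.goto_joints(angles): joint-space move.
- effector.release() and effector.grasp(squeeze=None): open the fingers fully, or close them until they stop; squeeze is the grip in N (None keeps the last).
- env.pause(seconds).
- solver.inverse_kinematics(position, orientation): joint angles nearest the present ones, or None.
- env.sense(): the state.
- viewer.read_camera(name): name is "side" or "top"; returns (picture, depth): 420x560x3 uint8, red, green, blue; 420x560 float32, m along the optical axis (not along the pixel's ray), 0 where there is no reading.
- viewer.camera_info(name): a dict with "intrinsics" (3x3 intrinsics, pixels), "eye" and "rotation" of the camera in the world. Camera axes: x right, y up, looking along -z (the intrinsics and any distortion apply to the point x, -y, -z); pixel columns grow to the right and rows downward; lengths in m; the calibration is good to about 2 mm. A picture is of the moment at which its call begins. camera_info takes no time and is no camera call.
A pose or a line that the arm cannot do raises env.PlanningError and nothing moves.
- workorder.finish_job(): hands the job in, once; it reports no verdict.
Trained networks look in the newest picture that a camera, given by its name, has taken for a name from the list of things; names that differ only in an ending like _2 or _b are one class to them, and where a whole thing is asked for, a point or a joint stands for the part that bears it (a point fixed in the world has none). Each returns a list of dicts, best first, with "score" (0 to 1); they miss things now and then, are a little off and sometimes report something else, mostly with a low value. They report only what shows in the picture. A call takes as long as a camera call.
- search_frame(camera, name): "at" ([x, y, z] in m, in world coordinates, good to about 4 mm: the middle of the surface that is visible of it).
- tip_of(camera, name): "at" ([x, y, z] in m, in world coordinates, good to about 4 mm: a listed point, or the origin of a listed thing).
The state is a dict: "t": time; "joint_positions": joint angles; "joint_velocities": joint speeds; "tau": joint torques, N m; "ee_pos": TCP position; "tcp_rot": TCP orientation; "wrist_force": force on the tool from outside, world axes, zero at the start; "moment": the same for the moment, N m; "gripper_width": finger opening in m.
Only numpy, scipy, OpenCV 4.12 (cv2) and the standard library are available. Lean on these libraries where they do the work, as an engineer would, in place of code of your own. Each camera call takes 0.05 s, during which the arm holds its last target.

## Working session

There is one attempt and no reset: what is moved stays moved. The work goes in short steps, each a Python script; the robot and the scene stay as the last script left them, time stands still between calls to the robot, and variables do not carry over. Pictures are saved under pics/ and viewed, and the job is handed in when it is done.

```bash
ls; mkdir -p pics
cat > h.py <<'E'
import numpy as np, cv2
from station import env, effector, solver, viewer, workorder, search_frame, tip_of
def snap(cam,fn):
    p,d=viewer.read_camera(cam); cv2.imwrite('pics/'+fn,p[:,:,::-1]); return p,d
def world(cam,d,u,v):
    I=viewer.camera_info(cam);K=np.array(I['intrinsics']);z=d
    pc=np.stack([(u-K[0,2])/K[0,0]*z,-(v-K[1,2])/K[1,1]*z,-z],-1)
    return pc@np.array(I['rotation']).T+np.array(I['eye'])
E
python3 - <<'E'
from h import *
for c in ['side','top']:
    p,d=snap(c,c+'0.png'); np.save(c+'0.npy',d)
    print(c,viewer.camera_info(c))
    for n in ['frame_top','roller_grip','rest_top','leak_mid','scraper_mid','seal_frame','roller']:
        print(n,[(np.round(r['at'],4),round(r['score'],2)) for r in tip_of(c,n)[:2]])
s=env.sense();print(s)
E
```

```text
pics
side {'intrinsics': array([[470.3279586 ,   0.        , 282.08749245],
       [  0.        , 470.3279586 , 209.12258558],
       [  0.        ,   0.        ,   1.        ]]), 'eye': array([0.34902979, 0.98906571, 0.70014112]), 'rotation': array([[-0.97773056,  0.11067439, -0.17830907],
       [-0.20985398, -0.50724564,  0.83586073],
       [ 0.00206188,  0.85466545,  0.51917503]])}
frame_top [(array([0.5476, 0.2563, 0.2355]), 0.7)]
roller_grip [(array([0.5575, 0.0405, 0.297 ]), 0.78), (array([0.5643, 0.0381, 0.2622]), 0.61)]
rest_top [(array([0.5648, 0.0367, 0.2612]), 0.78)]
leak_mid [(array([0.4388, 0.0379, 0.0476]), 0.65)]
scraper_mid [(array([0.4536, 0.0944, 0.0023]), 0.61)]
seal_frame [(array([ 0.5447,  0.2551, -0.0024]), 0.57), (array([0.5497, 0.2604, 0.238 ]), 0.45)]
roller [(array([0.5642, 0.0394, 0.208 ]), 0.96)]
top {'intrinsics': array([[413.57991894,   0.        , 277.05322016],
       [  0.        , 413.57991894, 208.41035858],
       [  0.        ,   0.        ,   1.        ]]), 'eye': array([0.41466141, 0.18196343, 1.01445507]), 'rotation': array([[ 0.01063233,  0.
[... 587 characters left out ...]
oint_velocities': array([ 8.04374184e-04,  1.24082745e-03,  7.50829078e-05, -7.10539300e-05,
       -2.08135387e-04, -5.44821539e-04,  6.04726761e-05]), 'tau': array([-4.49243789e-04, -5.20357847e+01, -1.26860323e-02, -2.44045347e+01,
       -5.67468465e-02,  1.11650303e-02,  2.04258890e-05]), 'ee_pos': array([ 0.24754975, -0.60101516,  0.18910701]), 'tcp_rot': array([[-9.24637572e-01, -3.27155823e-05,  3.80848209e-01],
       [-3.80848207e-01, -6.15015615e-05, -9.24637572e-01],
       [ 5.36728162e-05, -9.99999998e-01,  4.44069837e-05]]), 'wrist_force': array([-1.03405618,  0.09197287, -0.19436365]), 'moment': array([0.03318278, 0.05539866, 0.01198741]), 'gripper_width': 0.0919098085601405}
```

View pics/side0.png

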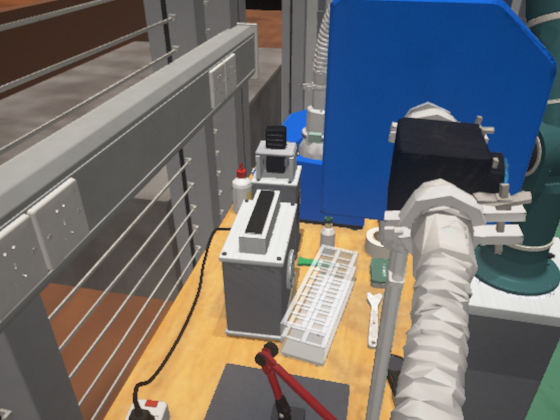

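View pics/top0.png

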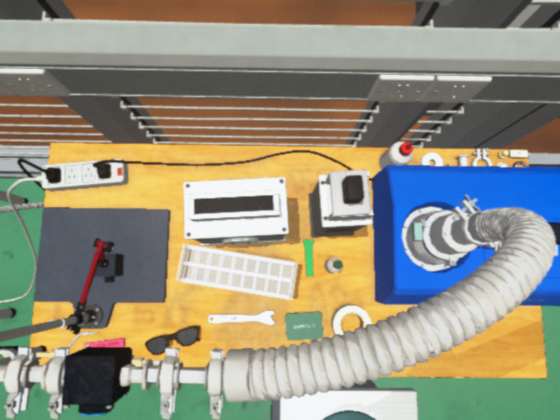

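Run:
```python
from h import *
d=np.load('top0.npy');p=cv2.imread('pics/top0.png')
v,u=np.mgrid[0:420,0:560]
W=world('top',d,u,v)
def blob(name,lo,hi,box,extra=None):
    m=(W[...,2]>lo)&(W[...,2]<hi)&(W[...,0]>box[0])&(W[...,0]<box[1])&(W[...,1]>box[2])&(W[...,1]<box[3])&(d>0)
    if extra is not None:m&=extra
    P=W[m][:,:2].astype(np.float32)
    r=cv2.minAreaRect(P*1000);print(name,len(P),np.round(P.mean(0),4),'rect',np.round(r[0],1),np.round(r[1],1),round(r[2],1),'z',np.median(W[m][:,2]).round(4))
C=(.45,.65,.1,.4)
blob('frame',.225,.26,C);
dark=p.max(2)<70
blob('bar',.225,.26,C,dark);blob('chamber',.19,.21,C)
R=(.48,.65,-.03,.1)
blob('grip',.30,.34,R);blob('plate',.26,.285,R);blob('cheeks/riser',.195,.22,R)
blob('pump',.1,.9,(.3,.7,-.5,-.02));
for z in [.1,.2,.25,.3,.35,.4,.5,.6]:
    m=(W[...,2]>z)&(d>0)&(W[...,1]<-.0)&(W[...,0]>.25)&(W[...,0]<.68)
    print(z,m.sum(), W[m].max(0) if m.any() else '', W[m].min(0) if m.any() else '')
q=cv2.resize(p[140:300,160:420],None,fx=3,fy=3,interpolation=cv2.INTER_CUBIC);cv2.imwrite('pics/topc.png',q)
```

```text
frame 2265 [0.5443 0.2548] rect [545.5 254.7] [ 48.6 172. ] 3.8 z 0.2376
bar 693 [0.5452 0.2479] rect [544.6 254.9] [ 23.5 142.8] 4.2 z 0.2403
chamber 3538 [0.5406 0.2519] rect [545.5 254.7] [116.5 206.5] 3.8 z 0.1991
grip 488 [0.5623 0.041 ] rect [564.3  39.4] [44.5 30.7] 4.1 z 0.3189
plate 1246 [0.5585 0.0419] rect [563.9  36.4] [85.5 76. ] 3.7 z 0.2732
cheeks/riser 819 [0.546  0.0562] rect [562.7  36.1] [104.7 100.2] 3.7 z 0.2074
pump 23649 [ 0.4992 -0.1568] rect [ 527.5 -231.1] [421.6 344.4] 89.9 z 0.1946
0.1 24862 [ 6.79910808e-01 -7.09306219e-06  6.36408564e-01] [ 0.3555545  -0.44215563  0.10000084]
0.2 11236 [ 6.08681459e-01 -7.09306219e-06  6.36408564e-01] [ 0.35563638 -0.3965716   0.20000333]
0.25 9839 [ 5.44362203e-01 -7.09306219e-06  6.36408564e-01] [ 0.35563638 -0.3239277   0.250011  ]
0.3 9020 [ 5.44362203e-01 -7.09306219e-06  6.36408564e-01] [ 0.35563638 -0.32200979  0.30008582]
0.35 8142 [ 5.44362203e-01 -7.09306219e-06  6.36408564e-01] [ 0.35563638 -0.17500952  0.35522325]
0.4 7261 [ 5.13461807e-01 -7.09306219e-06  6.36408564e-01] [ 0.35563638 -0.15152537  0.40018044]
0.5 6365 [ 4.99003727e-01 -7.09306219e-06  6.36408564e-01] [ 0.35563638 -0.14997273  0.50043931]
0.6 4318 [ 4.46204335e-01 -7.09306219e-06  6.36408564e-01] [ 0.35563638 -0.09329758  0.60003187]
```

View pics/topc.png

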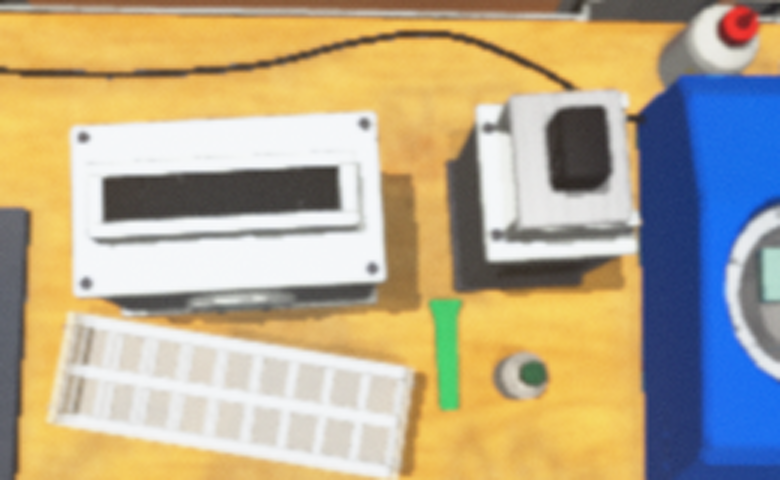

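Run:
```python
from h import *
d=np.load('top0.npy')
v,u=np.mgrid[0:420,0:560]
W=world('top',d,u,v).reshape(-1,3)[(d>0).ravel()]
d2=np.load('side0.npy');W2=world('side',d2,u,v).reshape(-1,3)[(d2>0).ravel()]
A=np.vstack([W,W2])
print('max height map: rows x, cols y from .6 to -.55')
ys=np.arange(.6,-.6,-.08)
print('      ',[round(y,2) for y in ys])
for x in np.arange(.2,.9,.05):
    r=[]
    for y in ys:
        m=(abs(A[:,0]-x)<.025)&(abs(A[:,1]-y)<.04)
        r.append('%4d'%(A[m,2].max()*1000) if m.any() else '   -')
    print('%.2f'%x,' '.join(r))
R0=np.array(env.sense()['tcp_rot']);
# IK samples
import itertools
Q=[];T=[];RR=[]
def down(yaw): # tool z dir at angle yaw
    z=np.array([np.cos(yaw),np.sin(yaw),0]);y=np.array([0,0,-1.]);return np.column_stack([np.cross(y,z),y,z])
for x in (.45,.55,.65):
  for y in (-.2,0.04,.25):
    for z in (.3,.5,.7):
      for yaw in (np.radians(93.8),np.radians(-86.2)):
        q=solver.inverse_kinematics([x,y,z],down(yaw))
        if q is not None:Q.append(q);T.append([x,y,z]);RR.append(down(yaw))
        if z==.3 or z==.7 or q is None: print(x,y,z,round(yaw,2),None if q is None else np.round(q,2))
np.savez('ik.npz',Q=Q,T=T,R=RR)
```

```text
max height map: rows x, cols y from .6 to -.55
       [np.float64(0.6), np.float64(0.52), np.float64(0.44), np.float64(0.36), np.float64(0.28), np.float64(0.2), np.float64(0.12), np.float64(0.04), np.float64(-0.04), np.float64(-0.12), np.float64(-0.2), np.float64(-0.28), np.float64(-0.36), np.float64(-0.44), np.float64(-0.52)]
0.20    -    1    2    4   -1    -   -1    -    0    3    5    4    6    6    -
0.25  648   11   29   29    4    4   24   24   -1    -    5    4    5    5    -
0.30  454  529  602  607  604  618  627  619   43    8    -    3    5    5    -
0.35  467   21  597  607  597  619  634  638  635  167    2    -  169  168    -
0.40  146  148   21   86   87   88   86  638  636  610  197    -  197    -    -
0.45  140  176   22   88   88   87   87  104  617  610  372  302  298    -    -
0.50   21  176   21  237  238  238  210  276  263  560  304  314  300    -    -
0.55   23   22   24  242  244  244  270  323  267  371  246  202  204  195    -
0.60   36    4    5  203  203  234  272  322  208  193  194  194  194  192    -
0.65   99   88    4    4    4    4    4    3  174  
[... 1214 characters left out ...]
None
0.55 0.25 0.3 1.64 [ 0.27  0.53 -1.09  1.54  0.48  1.36  0.77]
0.55 0.25 0.3 -1.5 [ 0.19  0.47 -0.94  1.54  0.38  1.33 -2.29]
0.55 0.25 0.7 1.64 None
0.55 0.25 0.7 -1.5 None
0.65 -0.2 0.3 1.64 [ 0.7   0.54 -0.7   1.35  0.35  1.37  1.64]
0.65 -0.2 0.3 -1.5 [ 0.37  0.45 -0.18  1.38  0.08  1.32 -1.31]
0.65 -0.2 0.7 1.64 None
0.65 -0.2 0.7 -1.5 None
0.65 0.04 0.3 1.64 [ 0.42  0.52 -0.8   1.43  0.37  1.35  1.25]
0.65 0.04 0.3 -1.5 [ 0.2   0.43 -0.45  1.44  0.19  1.31 -1.76]
0.65 0.04 0.7 1.64 None
0.65 0.04 0.7 -1.5 None
0.65 0.25 0.3 1.64 [ 0.15  0.66 -0.97  1.3   0.54  1.45  0.86]
0.65 0.25 0.3 -1.5 [ 0.11  0.63 -0.89  1.3   0.48  1.43 -2.25]
0.65 0.25 0.7 1.64 None
0.65 0.25 0.7 -1.5 None
```

```bash
cat > fk.py <<'E'
import numpy as np, itertools
from scipy.spatial.transform import Rotation as Ro
from scipy.optimize import least_squares
def chain(q,p,s):
    # returns origins of joints frames and final R
    o=np.zeros(3);R=np.eye(3);pts=[]
    off=p.reshape(8,3)
    for i in range(7):
        o=o+R@off[i]; pts.append(o)
        R=R@Ro.from_euler('z' if i%2==0 else 'y',s[i]*q[i]).as_matrix()
    pts.append(o+R@off[7]); return np.array(pts),R
if __name__=='__main__':
    D=np.load('ik.npz');Q,T,RT=D['Q'],D['T'],D['R']
    Q=np.vstack([Q,[[1.13700669,0.46746461,-0.01159852,1.6027201,0.00601734,1.07140113,-0.05631191]]])
    T=np.vstack([T,[[.24754975,-.60101516,.18910701]]])
    for s in itertools.product([1,-1],repeat=4):
        S=[s[0],1,s[1],1,s[2],1,s[3]]
        # orientation consistency: R_i * const = RT_i -> check const spread
        p0=np.zeros(24)
        C=[chain(q,p0,S)[1].T@r for q,r in zip(Q,RT)]
        e=np.std(C,0).max()
        if e<.05: print(S,e,np.round(C[0],3)); best=S
    def f(p): return (np.array([chain(q,p,best)[0][-1] for q in Q])-T).ravel()
    # linear in p
    r=least_squares(lambda p:np.r_[f(p),1e-4*p],np.zeros(24))
    print(np.abs(f(r.x)).max());print(np.round(r.x.reshape(8,3),4))
    np.savez('fk.npz',p=r.x,s=best)
E
python3 fk.py
```

```text
[1, 1, 1, 1, 1, 1, 1] 1.9632646493715173e-11 [[ 0.132 -0.     0.991]
 [ 0.991  0.    -0.132]
 [ 0.     1.     0.   ]]
[-1, 1, -1, 1, -1, 1, -1] 1.9806618481945743e-11 [[-0. -0. -1.]
 [-1. -0.  0.]
 [-0.  1. -0.]]
9.269682648915811e-06
[[-0.000e+00  0.000e+00  2.670e-02]
 [ 0.000e+00 -1.450e-02  2.670e-02]
 [-0.000e+00 -1.450e-02  2.603e-01]
 [ 0.000e+00 -2.100e-03  2.603e-01]
 [-0.000e+00 -2.100e-03  2.362e-01]
 [ 0.000e+00 -2.000e-04  2.362e-01]
 [-0.000e+00 -2.000e-04  5.140e-02]
 [-0.000e+00 -0.000e+00  5.140e-02]]
```

```bash
python3 - <<'E'
from h import *
from scipy.spatial.transform import Rotation as Ro
D=np.load('ik.npz');Q=list(D['Q']);T=list(D['T']);RR=list(D['R'])
rng=np.random.default_rng(0)
for i in range(80):
    R=Ro.from_rotvec(rng.normal(size=3)*.35).as_matrix()@RR[i%10]
    p=rng.uniform([.4,-.3,.2],[.7,.3,.5])
    q=solver.inverse_kinematics(p,R)
    if q is not None:Q.append(q);T.append(p);RR.append(R)
print(len(Q));np.savez('ik.npz',Q=Q,T=T,R=RR)
E
python3 fk.py
```

```text
102
[-1, 1, -1, 1, -1, 1, -1] 1.737860624798447e-11 [[-0. -0. -1.]
 [-1. -0.  0.]
 [-0.  1. -0.]]
2.9682164504052366e-09
[[-0.000e+00 -0.000e+00  1.530e-01]
 [ 0.000e+00 -1.450e-02  1.530e-01]
 [-0.000e+00 -1.440e-02  2.603e-01]
 [ 0.000e+00 -2.100e-03  2.603e-01]
 [-0.000e+00 -2.100e-03  2.362e-01]
 [ 0.000e+00 -2.000e-04  2.362e-01]
 [-0.000e+00 -2.000e-04  1.777e-01]
 [-0.000e+00 -0.000e+00  1.777e-01]]
```

```bash
cat > plan.py <<'E'
from fk import *
D=np.load('fk.npz');P=D['p'];S=D['s'];C=np.array([[0,0,-1],[-1,0,0],[0,1,0.]])
LO=np.array([-2.53,-.31,-1.57,.28,-1.29,.15,-2.92]);HI=np.array([2.53,2.02,1.55,2.44,4.43,1.84,2.92])
def fkin(q):
    p,R=chain(q,P,S);return p,R@C
def down(deg):
    a=np.radians(deg);z=np.array([np.cos(a),np.sin(a),0]);y=np.array([0,0,-1.]);return np.column_stack([np.cross(y,z),y,z])
def ik(pos,R,q3=0.,q0=None):
    if q0 is None:q0=np.array([-np.arctan2(pos[1],pos[0]),.3,q3,1.6,0,1.2,0])
    best=None
    for q7 in (q0[6],-1.5,1.5):
        x0=np.r_[q0[:2],q0[3:6],q7]
        full=lambda x:np.r_[x[:2],q3,x[2:]]
        def f(x):
            p,Rr=fkin(full(x));return np.r_[p[-1]-pos,.3*(Rr-R).ravel()]
        i=[0,1,3,4,5,6]
        r=least_squares(f,np.clip(x0,LO[i]+.01,HI[i]-.01),bounds=(LO[i],HI[i]))
        if r.cost<1e-10 and (best is None or np.abs(full(r.x)-q0).sum()<np.abs(best-q0).sum()): best=full(r.x)
    return best
def cloud():
    import h
    v,u=np.mgrid[0:420,0:560];A=[]
    for c in('top','side'):
        d=np.load(c+'0.npy');A.append(h.world(c,d,u,v).reshape(-1,3)[(d>0).ravel()])
    return np.vstack(A)
def segd(A,a,b):
    ab=b-a;t=np.clip((A-a)@ab/(ab@ab),0,1);e=np.linalg.norm(A-a-t[:,None]*ab,axis=1);i=e.argmin();return e[i],A[i]
E
python3 - <<'E'
from plan import *
A=cloud();H=A[(A[:,2]>.5)&(A[:,0]>.2)&(A[:,0]<.66)&(A[:,1]>-.35)&(A[:,1]<.55)]
for a in(93.8,-86.2):
  for pos in([.5643,.0394,.42],[.5643,.0394,.28],[.5643-.0,.0394,.38],[.550,.19,.38],[.550,.19,.304],[.541,.32,.304]):
    for q3 in (0,-.3,.3):
        q=ik(np.array(pos),down(a),q3)
        if q is None: print(a,pos,q3,None);continue
        p,R=fkin(q)
        print(a,pos,q3,np.round(q,2),'fore %.3f %s'%(segd(H,p[3],p[5])[0],np.round(segd(H,p[3],p[5])[1],2)),'tool %.3f'%segd(H,p[5],p[7])[0])
E
```

```text
93.8 [0.5643, 0.0394, 0.42] 0 [-0.13  0.18  0.    1.48  0.    1.48  1.51] fore 0.154 [0.38 0.   0.64] tool 0.153
93.8 [0.5643, 0.0394, 0.42] -0.3 [ 0.12  0.2  -0.3   1.46  0.06  1.49  1.46] fore 0.153 [0.38 0.   0.64] tool 0.153
93.8 [0.5643, 0.0394, 0.42] 0.3 [-0.38  0.18  0.3   1.5  -0.05  1.48  1.56] fore 0.155 [0.37 0.03 0.64] tool 0.153
93.8 [0.5643, 0.0394, 0.28] 0 [-0.13  0.24  0.    1.71 -0.    1.19  1.51] fore 0.067 [0.39 0.01 0.63] tool 0.153
93.8 [0.5643, 0.0394, 0.28] -0.3 [ 0.12  0.27 -0.3   1.69  0.08  1.2   1.43] fore 0.065 [0.39 0.   0.64] tool 0.153
93.8 [0.5643, 0.0394, 0.28] 0.3 [-0.38  0.24  0.3   1.72 -0.08  1.19  1.58] fore 0.069 [0.39 0.01 0.63] tool 0.153
93.8 [0.5643, 0.0394, 0.38] 0 [-0.13  0.19  0.    1.55  0.    1.4   1.51] fore 0.129 [0.38 0.01 0.64] tool 0.153
93.8 [0.5643, 0.0394, 0.38] -0.3 [ 0.12  0.21 -0.3   1.54  0.06  1.4   1.45] fore 0.128 [0.38 0.   0.64] tool 0.153
93.8 [0.5643, 0.0394, 0.38] 0.3 [-0.38  0.19  0.3   1.57 -0.06  1.4   1.56] fore 0.129 [0.37 0.03 0.64] tool 0.153
93.8 [0.55, 0.19, 0.38] 0 [-0.39  0.22  0.    1.51  0.    1.4   1.25
[... 2291 characters left out ...]
0.08 0.63] tool 0.204
-86.2 [0.55, 0.19, 0.304] 0 [-0.39  0.26  0.    1.64 -0.    1.25 -1.89] fore 0.097 [0.35 0.08 0.63] tool 0.204
-86.2 [0.55, 0.19, 0.304] -0.3 [-0.15  0.28 -0.3   1.62  0.09  1.26 -1.97] fore 0.093 [0.35 0.08 0.63] tool 0.204
-86.2 [0.55, 0.19, 0.304] 0.3 [-0.63  0.26  0.3   1.65 -0.08  1.25 -1.82] fore 0.100 [0.34 0.11 0.63] tool 0.204
-86.2 [0.541, 0.32, 0.304] 0 [-0.59  0.34  0.    1.52  0.    1.28 -2.09] fore 0.116 [0.33 0.16 0.62] tool 0.204
-86.2 [0.541, 0.32, 0.304] -0.3 [-0.36  0.37 -0.3   1.5   0.11  1.29 -2.18] fore 0.111 [0.33 0.14 0.63] tool 0.204
-86.2 [0.541, 0.32, 0.304] 0.3 [-0.81  0.34  0.3   1.54 -0.1   1.28 -2.  ] fore 0.118 [0.32 0.21 0.61] tool 0.204
```

```bash
cat > path.py <<'E'
from plan import *
HOV=ik(np.array([.5643,.0394,.40]),down(93.8))
A1=np.array([1.137,-.2,0,1.2,0,1.07,-.056]);A2=np.array([-.13,-.2,0,1.2,0,1.07,1.5])
if __name__=='__main__':
    A=cloud();A=A[(A[:,2]>.02)&(A[:,2]<1)&~((abs(A[:,0])<.2)&(abs(A[:,1])<.2))]
    q0=np.array([1.137,.468,-.012,1.603,.006,1.071,-.056])
    for a,b in((q0,A1),(A1,A2),(A2,HOV)):
        print('--')
        for t in np.linspace(0,1,9):
            p,R=fkin(a+(b-a)*t);z=R[:,2]*.095
            s=[segd(A,p[1],p[3]),segd(A,p[3],p[5]),segd(A,p[5],p[7]),segd(A,p[5]*.25+p[7]*.75+z,p[5]*.25+p[7]*.75-z)]
            print(np.round(p[7],3),[(round(e,3),list(np.round(x,2))) for e,x in s])
E
python3 path.py
```

```text
--
[ 0.248 -0.601  0.189] [(np.float64(0.347), [np.float64(0.35), np.float64(0.01), np.float64(0.61)]), (np.float64(0.388), [np.float64(0.38), np.float64(-0.05), np.float64(0.61)]), (np.float64(0.207), [np.float64(0.35), np.float64(-0.45), np.float64(0.1)]), (np.float64(0.226), [np.float64(0.37), np.float64(-0.4), np.float64(0.17)])]
[ 0.262 -0.632  0.267] [(np.float64(0.347), [np.float64(0.35), np.float64(0.01), np.float64(0.61)]), (np.float64(0.391), [np.float64(0.37), np.float64(-0.04), np.float64(0.62)]), (np.float64(0.267), [np.float64(0.36), np.float64(-0.44), np.float64(0.11)]), (np.float64(0.267), [np.float64(0.38), np.float64(-0.39), np.float64(0.18)])]
[ 0.271 -0.655  0.352] [(np.float64(0.347), [np.float64(0.34), np.float64(0.04), np.float64(0.62)]), (np.float64(0.395), [np.float64(0.36), np.float64(-0.01), np.float64(0.62)]), (np.float64(0.33), [np.float64(0.37), np.float64(-0.41), np.float64(0.16)]), (np.float64(0.318), [np.float64(0.38), np.float64(-0.39), np.float64(0.18)])]
[ 0.276 -0.667  0.441] [(np.float64(0.348), [np.float64(0.33), np.float64(0.06), np.float64(0.6
[... 7147 characters left out ...]
0.48), np.float64(-0.1), np.float64(0.55)])]
[0.59  0.043 0.449] [(np.float64(0.29), [np.float64(0.32), np.float64(0.07), np.float64(0.61)]), (np.float64(0.17), [np.float64(0.38), np.float64(0.0), np.float64(0.64)]), (np.float64(0.123), [np.float64(0.71), np.float64(0.02), np.float64(0.43)]), (np.float64(0.112), [np.float64(0.49), np.float64(-0.11), np.float64(0.51)])]
[0.564 0.039 0.4  ] [(np.float64(0.273), [np.float64(0.33), np.float64(0.06), np.float64(0.62)]), (np.float64(0.142), [np.float64(0.38), np.float64(0.01), np.float64(0.64)]), (np.float64(0.076), [np.float64(0.56), np.float64(0.04), np.float64(0.32)]), (np.float64(0.095), [np.float64(0.5), np.float64(-0.11), np.float64(0.49)])]
```

Run:
```python
from h import *
from path import A1,A2,HOV
t0=env.sense()['t']
for q in(A1,A2,HOV):
    env.goto_joints(q);s=env.sense();print(s['t'],np.round(s['ee_pos'],4),np.round(s['wrist_force'],1))
snap('side','s1.png');r=tip_of('side','roller_grip');print(r[:2])
snap('top','t1.png')
```

```text
3.2667 [ 0.2249 -0.5651  0.8995] [-0.5  0.3 -0.7]
5.6583 [0.6054 0.0444 0.9014] [ 0.2 -0.2  0.3]
7.4 [0.5647 0.0394 0.4017] [ 0.2 -0.4  0.1]
[{'at': [0.5599, 0.0404, 0.2962], 'score': 0.64}]
```

View pics/s1.png

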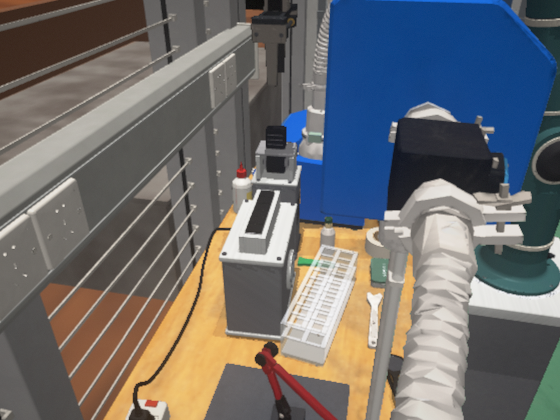

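View pics/t1.png

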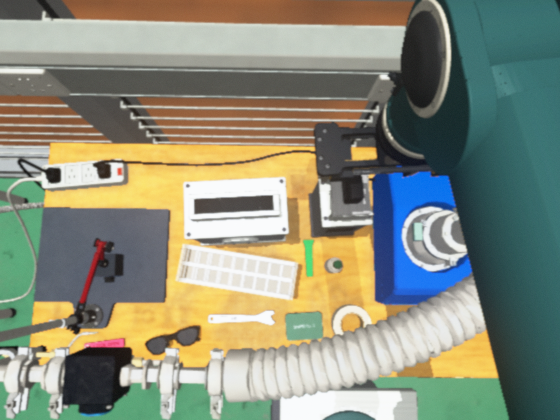

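```bash
python3 - <<'E'
from h import *
from plan import down
R=down(93.8)
for z in(.33,.285):
    env.movel([.5643,.0394,z],R,rate=.1);s=env.sense();print(s['t'],np.round(s['ee_pos'],4),np.round(s['wrist_force'],1),np.round(s['joint_positions'],2),np.round(s['tau'],1))
snap('side','s2.png')
effector.grasp(60);s=env.sense();print(s['t'],np.round(s['ee_pos'],4),np.round(s['wrist_force'],1),s['gripper_width'])
snap('side','s3.png')
E
python3 -c "
import cv2,numpy as np
a=[cv2.imread('pics/%s.png'%n)[60:200,200:340] for n in('s2','s3')]
cv2.imwrite('pics/s23.png',cv2.resize(np.hstack(a),None,fx=2.8,fy=2.8,interpolation=cv2.INTER_CUBIC))"
```

```text
8.4 [0.5647 0.0394 0.3306] [-0.  -0.5 -0.2] [-0.13  0.21 -0.    1.63  0.    1.29  1.51] [ -0.  -39.1   0.1 -26.3   0.    0.1  -0. ]
9.0 [0.5646 0.0394 0.2855] [ 0.2 -0.4 -0.1] [-0.12  0.24 -0.01  1.7   0.    1.2   1.51] [ -0.  -39.8   0.  -25.3   0.    0.1  -0. ]
10.0167 [0.5643 0.04   0.285 ] [-0.3  1.8  0.3] 0.02913360608079691
```

View pics/s23.png

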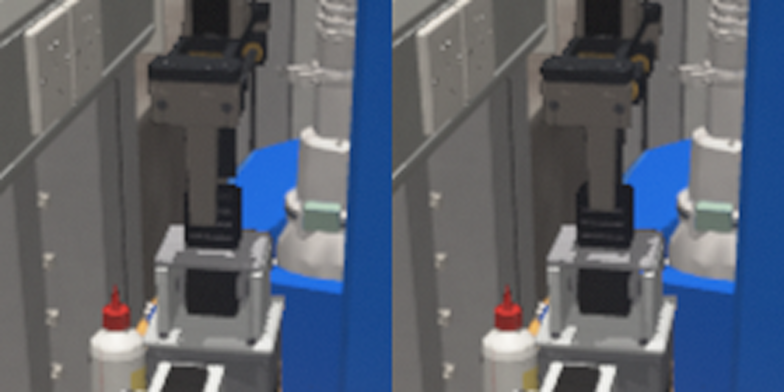

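```bash
cat >> h.py <<'E'
from plan import down,ik
RD=down(93.8);c0=np.array([.5455,.2547]);ub=np.array([np.cos(np.radians(93.8)),np.sin(np.radians(93.8))])
def bar(s,z): return np.r_[c0+ub*s,z]
def st(tag=''):
    s=env.sense();print(tag,round(s['t'],2),np.round(s['ee_pos'],4),'F',np.round(s['wrist_force'],1),'M',np.round(s['moment'],2),'w',round(s['gripper_width'],4));return s
E
python3 - <<'E'
from h import *
env.movel([.5643,.0400,.39],RD,rate=.12);s=st('lift')
env.movel(bar(-.064,.39),RD,rate=.15);st('above')
env.movel(bar(-.064,.325),RD,rate=.12);s=st('near');print(np.round(s['joint_positions'],2))
snap('side','s4.png');snap('top','t4.png')
E
python3 -c "
import cv2,numpy as np
cv2.imwrite('pics/s4c.png',cv2.resize(cv2.imread('pics/s4.png')[80:280,180:380],None,fx=3,fy=3,interpolation=cv2.INTER_CUBIC))
cv2.imwrite('pics/t4c.png',cv2.resize(cv2.imread('pics/t4.png')[120:300,160:420],None,fx=3,fy=3,interpolation=cv2.INTER_CUBIC))"
```

```text
lift 11.09 [0.5638 0.0399 0.3889] F [-0.1 -0.1 -4.5] M [ 0.07 -0.14 -0.03] w 0.0291
above 12.25 [0.5501 0.1894 0.3899] F [ 0.5 -0.6 -4.6] M [ 0.01 -0.18  0.02] w 0.0295
near 12.94 [0.5503 0.1908 0.3258] F [-1.  -0.5 -5.2] M [ 0.07 -0.16 -0.03] w 0.0292
[-0.31  0.25 -0.1   1.6   0.03  1.29  1.22]
```

View pics/s4c.png

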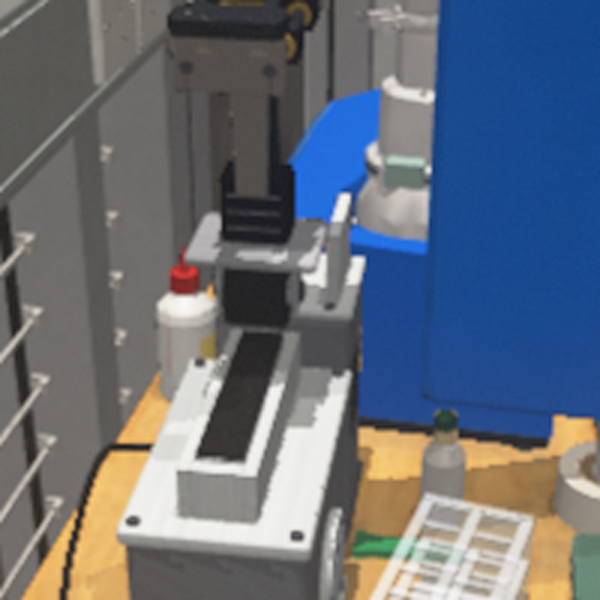

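View pics/t4c.png

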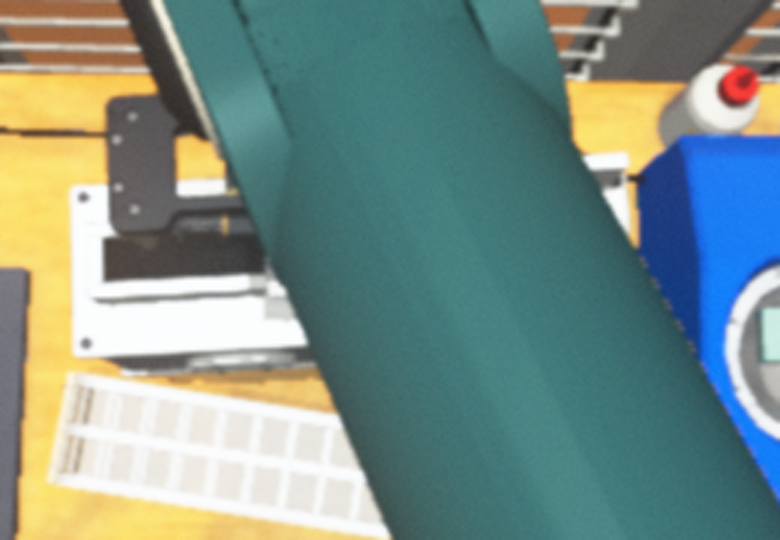

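Run:
```python
from h import *
p,d=snap('side','s4b.png')
v,u=np.mgrid[0:420,0:560];W=world('side',d,u,v);dark=(p.max(2)<75)
q=(W[...,:2]-c0);s=q@ub;n=q@np.array([ub[1],-ub[0]])
def rep(k,m):
    x=n[m]*1e3;z=W[...,2][m]*1e3;ss=s[m]*1e3
    print(k,m.sum(),'n pct',np.round(np.percentile(x,[1,5,50,95,99]),1),'z',np.round(np.percentile(z,[2,98]),1),'s',np.round(np.percentile(ss,[2,50,98]),1))
b=(abs(s)<.12)&(abs(n)<.06)
rep('wheel dark',b&dark&(W[...,2]>.255)&(W[...,2]<.29)&(s<-.02))
rep('plate',b&(W[...,2]>.295)&(W[...,2]<.32)&(s<0)&~dark)
for a in(-.04,-.02,0,.02,.04,.06): rep('bar%g'%a,b&dark&(W[...,2]>.23)&(W[...,2]<.25)&(abs(s-a)<.008))
rep('frame',b&(W[...,2]>.228)&(W[...,2]<.25))
rep('grip',b&dark&(W[...,2]>.318)&(W[...,2]<.35)&(s<0))
for n_ in('roller_grip','frame_top','roller'): print(n_,[(np.round(r['at'],4),r['score']) for r in tip_of('side',n_)[:2]])
```

```text
wheel dark 313 n pct [-26.5 -18.5  -0.5  19.7  24.2] z [257.5 289.5] s [-60.4 -40.8 -37. ]
plate 570 n pct [-40.1 -38.2  -5.   38.9  41.8] z [308.5 316.2] s [-93.5 -44.  -27.1]
bar-0.04 61 n pct [-12.9 -11.6   1.3  13.8  16.3] z [237.3 242.1] s [-47.7 -40.4 -32.7]
bar-0.02 64 n pct [-12.6 -11.8   0.   13.3  14.9] z [237.5 241.4] s [-27.7 -19.3 -12.3]
bar0 58 n pct [-12.2 -11.8  -0.2  12.1  13.4] z [238.  240.8] s [-7.8 -1.   7.8]
bar0.02 67 n pct [-12.7 -11.6   1.4  13.3  14.1] z [238.8 241.7] s [12.3 21.  27.6]
bar0.04 71 n pct [-12.9 -11.6   0.4  13.3  14.4] z [239.3 242.1] s [32.4 39.7 47.6]
bar0.06 73 n pct [-12.5 -11.3   0.5  13.   14. ] z [239.1 242.5] s [52.3 60.1 66.7]
frame 1340 n pct [-23.3 -22.4  -2.   21.8  23.7] z [228.9 241.9] s [-73.4  23.3  89.1]
grip 358 n pct [-20.6 -20.2  -0.9  19.9  21.7] z [318.9 349.1] s [-61.  -49.  -45.6]
roller_grip [(array([0.547 , 0.191 , 0.3406]), 0.68)]
frame_top [(array([0.5471, 0.2547, 0.2354]), 0.81)]
roller [(array([0.5511, 0.1906, 0.248 ]), 0.62)]
```

Run:
```python
from h import *
for z in(.316,.312,.310,.308,.306,.304,.302):
    env.movel(bar(-.064,z),RD,rate=.04);s=st(z)
    if s['wrist_force'][2]>25:break
```

```text
0.316 13.62 [0.5495 0.1907 0.3154] F [ 0.1 -0.7 -4.1] M [ 0.12 -0.19 -0.01] w 0.0294
0.312 13.87 [0.55   0.191  0.3123] F [ 0.3  0.2 -3. ] M [ 0.11 -0.22  0.05] w 0.0291
0.31 14.12 [0.5501 0.191  0.3107] F [1.8 0.6 2.2] M [ 0.16 -0.2   0.02] w 0.029
0.308 14.37 [0.5503 0.1911 0.3089] F [0.5 0.7 5. ] M [ 0.06 -0.14 -0.03] w 0.029
0.306 14.62 [0.5507 0.1914 0.3087] F [-1.9 -0.7 11.9] M [-0.02  0.35  0.  ] w 0.0295
0.304 14.87 [0.5511 0.1919 0.3086] F [-2.8 -0.9 20.8] M [-0.11  0.79  0.01] w 0.0293
0.302 15.12 [0.5515 0.1921 0.3085] F [-5.3 -1.4 26.3] M [-0.29  1.3  -0.04] w 0.0292
```

Run:
```python
from h import *
z=.302
for k,a in enumerate(np.arange(-.054,.0671,.010)):
    env.movel(bar(a,z),RD,rate=.03);s=st(round(a,3))
    if s['ee_pos'][2]>.3105 : z=max(z-.0015,.298)
    if s['wrist_force'][2]>40: z+=.001
    if np.linalg.norm(s['wrist_force'])>80: print('STOP');break
```

```text
-0.054 15.6 [0.5509 0.2011 0.3086] F [-4.5 -2.4 28.1] M [-0.84  1.22 -0.03] w 0.0288
-0.044 16.08 [0.55   0.213  0.3086] F [-4.2  0.5 26.3] M [0.05 1.17 0.  ] w 0.029
-0.034 16.57 [0.5497 0.2207 0.3086] F [-5.4 -3.5 27.7] M [-1.14  1.25  0.04] w 0.0289
-0.024 17.05 [0.5487 0.2327 0.3085] F [-4.7 -0.7 25.6] M [-0.13  1.19 -0.05] w 0.029
-0.014 17.53 [0.5481 0.2421 0.3086] F [-4.5 -1.5 26.9] M [-0.48  1.1   0.02] w 0.0292
-0.004 18.02 [0.5475 0.2515 0.3086] F [-4.7 -2.9 27.2] M [-0.75  1.1  -0.03] w 0.029
0.006 18.5 [0.5466 0.2633 0.3086] F [-3.4 -0.2 24.8] M [ 0.13  1.07 -0.02] w 0.0287
0.016 18.98 [0.5463 0.2701 0.3086] F [-4.8 -4.8 27.2] M [-1.48  1.13  0.07] w 0.0291
0.026 19.47 [0.5452 0.283  0.3086] F [-4.5 -0.  26.2] M [-0.09  1.08  0.01] w 0.0291
0.036 19.95 [0.5447 0.2919 0.3086] F [-4.  -2.2 25.9] M [-0.56  1.06  0.  ] w 0.029
0.046 20.43 [0.544  0.3018 0.3086] F [-4.7 -2.5 25.8] M [-0.69  1.01 -0.01] w 0.0292
0.056 20.92 [0.5431 0.3134 0.3086] F [-3.3 -0.3 24.3] M [0.16 0.88 0.03] w 0.0292
0.066 21.4 [0.5424 0.3235 0.3086] F [-4.1  0.1 24.4] M [0.19 0.87 0.02] w 0.0297
```

Run:
```python
from h import *
env.movel(bar(.066,.39),RD,rate=.12);st()
q=ik(np.array([.5643,.0400,.39]),RD);env.goto_joints(q);s=st('above rest');print(np.round(s['joint_positions'],2))
p,d=snap('side','s5.png')
v,u=np.mgrid[0:420,0:560];W=world('side',d,u,v);dark=(p.max(2)<75)
qq=(W[...,:2]-c0);s=qq@ub;n=qq@np.array([ub[1],-ub[0]])
old=world('side',np.load('side0.npy'),u,v)
for k in range(6):
    m=(abs(s-(-.0625+.025*k))<.009)&(abs(n)<.011)&(W[...,2]>.22)&(W[...,2]<.26)
    w=(abs(s-(-.0625+.025*k))<.009)&(abs(abs(n)-.0195)<.003)&(W[...,2]>.22)&(W[...,2]<.26)
    print(k+1,'bar z',np.median(W[m][:,2]).round(4),'was',np.median(old[m][:,2]).round(4),'rim',np.median(W[w][:,2]).round(4))
cv2.imwrite('pics/s5c.png',cv2.resize(p[60:280,180:380,::-1],None,fx=2.7,fy=2.7,interpolation=cv2.INTER_CUBIC))
# roller vs rest
for n_ in('roller_grip','rest_top','roller','leak_mid','scraper_mid'): print(n_,[(np.round(r['at'],4),r['score']) for r in tip_of('side',n_)[:2]])
```

```text
22.28 [0.5406 0.3201 0.3883] F [ 0.3  0.4 -5.6] M [ 0.05 -0.15  0.03] w 0.029
above rest 23.38 [0.5642 0.0423 0.3899] F [-0.1  1.3 -5. ] M [ 0.13 -0.17 -0.03] w 0.0292
[-0.13  0.19 -0.    1.53 -0.    1.42  1.51]
1 bar z 0.2349 was 0.2403 rim 0.2349
2 bar z 0.2349 was 0.2401 rim 0.2349
3 bar z 0.2352 was 0.2395 rim 0.2351
4 bar z 0.2349 was 0.2405 rim 0.235
5 bar z 0.2351 was 0.2412 rim 0.235
6 bar z 0.2351 was 0.2405 rim 0.235
roller_grip [(array([0.5575, 0.0407, 0.4062]), 0.68)]
rest_top [(array([0.5613, 0.0363, 0.2609]), 0.61)]
roller [(array([0.5715, 0.0412, 0.3122]), 0.66), (array([0.4396, 0.0365, 0.0483]), 0.65)]
leak_mid [(array([0.4367, 0.0355, 0.0485]), 0.58)]
scraper_mid [(array([0.456 , 0.0957, 0.0043]), 0.62)]
```

View pics/s5c.png

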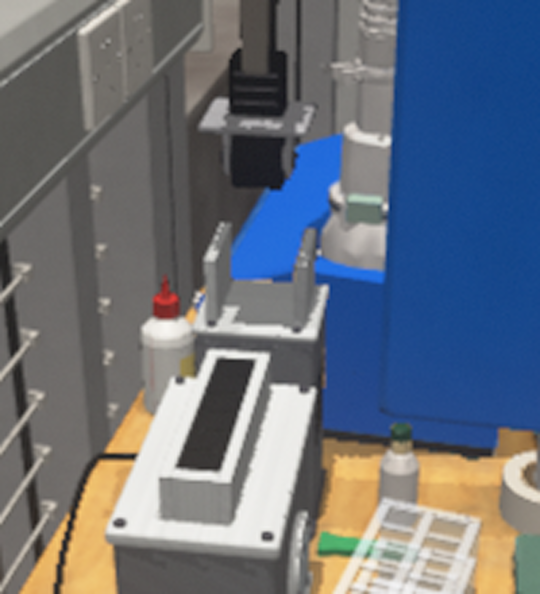

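Run:
```python
from h import *
d0=np.load('side0.npy');p,d=snap('side','s6.png')
v,u=np.mgrid[0:420,0:560]
W=world('side',d,u,v);O=world('side',d0,u,v);r0=np.array([.5643,.04])
def rep(k,W,lo,hi,smin=-.08,smax=.1):
    q=W[...,:2]-r0;s=q@ub;n=q@np.array([ub[1],-ub[0]])
    m=(abs(n)<.06)&(s>smin)&(s<smax)&(W[...,2]>lo)&(W[...,2]<hi)
    x=n[m]*1e3;print(k,m.sum(),np.round(np.percentile(x,[1,3,50,97,99]),1),'mid',round((np.percentile(x,2)+np.percentile(x,98))/2,1),'s',np.round(np.percentile(s[m]*1e3,[2,98]),1),'z',np.round(np.percentile(W[m][:,2],[2,98]),4))
rep('grip0',O,.285,.318);rep('grip now',W,.39,.423)
rep('plate0',O,.266,.276);rep('plate now',W,.371,.381)
rep('cheeks now',W,.235,.264)
q=W[...,:2]-r0;s=q@ub;n=q@np.array([ub[1],-ub[0]])
m=(W[...,2]>.235)&(W[...,2]<.262)&(abs(n)<.06)&(abs(s)<.1)
print(np.histogram(n[m]*1e3,bins=np.arange(-50,51,4)))
st()
```

```text
grip0 314 [-21.4 -21.   -1.4  20.8  21.3] mid -0.1 s [-0.8 19.6] z [0.2863 0.3178]
grip now 333 [-21.2 -21.   -1.9  21.3  21.7] mid 0.2 s [ 3.5 29.4] z [0.3909 0.4227]
plate0 409 [-41.1 -40.2  -4.3  39.6  40.7] mid -0.1 s [-27.2  38.3] z [0.2669 0.2749]
plate now 400 [-41.  -40.1  -3.7  39.6  41.2] mid 0.0 s [-27.5  38.4] z [0.3716 0.3795]
cheeks now 242 [-42.5 -42.4  31.4  40.5  40.8] mid -0.9 s [-37.1  39.4] z [0.2359 0.2638]
(array([ 0, 34, 27, 21, 11,  0,  0,  0,  0,  0,  0,  0,  0,  0,  0,  0,  0,
        0,  0,  0, 73, 17, 21,  0,  0]), array([-50, -46, -42, -38, -34, -30, -26, -22, -18, -14, -10,  -6,  -2,
         2,   6,  10,  14,  18,  22,  26,  30,  34,  38,  42,  46,  50]))
 23.73 [0.5643 0.0408 0.3899] F [-0.5  0.1 -4.9] M [ 0.1  -0.14 -0.04] w 0.0292
```

Run:
```python
from h import *
xy=[.5643,.0388]
for z in(.33,.305,.295,.290,.287,.2855,.2845,.2835):
    env.movel([*xy,z],RD,rate=.06);s=st(z);F=s['wrist_force']
    if F[2]>1: break
    if np.hypot(F[0],F[1])>8: print('side force');break
snap('side','s7.png')
cv2.imwrite('pics/s7c.png',cv2.resize(cv2.imread('pics/s7.png')[60:220,200:360],None,fx=3.5,fy=3.5,interpolation=cv2.INTER_CUBIC))
```

```text
0.33 24.88 [0.5646 0.0388 0.3305] F [ 0.3 -0.2 -5. ] M [ 0.01 -0.17  0.03] w 0.0291
0.305 25.44 [0.5643 0.0388 0.3047] F [-0.2 -0.5 -4. ] M [ 0.04 -0.15  0.04] w 0.0293
0.295 25.76 [0.564  0.0388 0.2945] F [-0.3  0.5 -4. ] M [ 0.07 -0.16 -0.05] w 0.0293
0.29 26.01 [0.5641 0.0388 0.2896] F [ 0.4  0.1 -3.7] M [ 0.06 -0.2   0.01] w 0.0289
0.287 26.26 [0.5642 0.0388 0.2868] F [ 0.2  0.2 -4.9] M [ 0.1 -0.1  0. ] w 0.0293
0.2855 26.51 [0.5642 0.0388 0.2854] F [-0.3 -0.9 -5. ] M [ 0.07 -0.11  0.03] w 0.0294
0.2845 26.76 [0.5645 0.0389 0.285 ] F [-1.3 -0.1 -1.8] M [ 0.06  0.06 -0.  ] w 0.0293
0.2835 27.01 [0.5645 0.0388 0.285 ] F [-3.3 -0.5  5.4] M [-0.02  0.66 -0.01] w 0.0293
```

View pics/s7c.png

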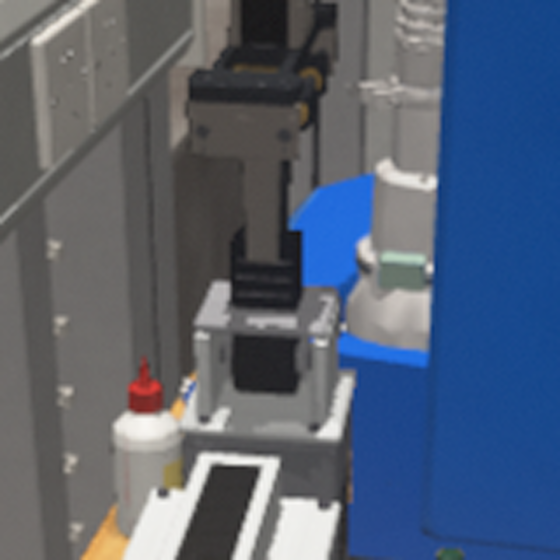

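Seated: plate on both cheeks, at the original height of 0.285. Now I release and retreat.

Run:
```python
from h import *
env.movel([.5643,.0388,.2845],RD,rate=.06)
effector.release();st('open')
env.movel([.5643,.0388,.40],RD,rate=.1);st('up')
env.pause(.5)
p,d=snap('side','s8.png')
for n_ in('roller_grip','rest_top','roller','leak_mid','scraper_mid'): print(n_,[(np.round(r['at'],4),r['score']) for r in tip_of('side',n_)[:2]])
d0=np.load('side0.npy');v,u=np.mgrid[0:420,0:560];r0=np.array([.5643,.04])
for k,dd in(('before',d0),('now',d)):
    W=world('side',dd,u,v);q=W[...,:2]-r0;s=q@ub;n=q@np.array([ub[1],-ub[0]])
    for l,lo,hi in(('plate',.266,.279),('grip',.285,.325)):
        m=(abs(n)<.06)&(s>-.08)&(s<.1)&(W[...,2]>lo)&(W[...,2]<hi)
        print(k,l,np.round(np.percentile(n[m]*1e3,[2,98]),1),np.round(np.percentile(s[m]*1e3,[2,98]),1),np.round(np.percentile(W[m][:,2],[2,98]),4))
    W_=W;m=(abs(n)<.04)&(s>-.03)&(s<.035)&(W[...,2]>.268)&(W[...,2]<.279)
    A=np.c_[n[m],s[m],np.ones(m.sum())];print(' plate tilt',np.linalg.lstsq(A,W[m][:,2],rcond=None)[0].round(3))
W=world('side',d,u,v);qq=(W[...,:2]-c0);s=qq@ub;n=qq@np.array([ub[1],-ub[0]])
print([np.median(W[(abs(s-(-.0625+.025*k))<.009)&(abs(n)<.011)&(W[...,2]>.22)&(W[...,2]<.26)][:,2]).round(4) for k in range(6)])
cv2.imwrite('pics/s8c.png',cv2.resize(p[60:260,180:380,::-1],None,fx=3,fy=3,interpolation=cv2.INTER_CUBIC))
```

```text
open 28.32 [0.5643 0.0388 0.2845] F [-0.2 -0.2 -0.1] M [ 0.08 -0.13  0.02] w 0.092
up 29.63 [0.564  0.0388 0.3992] F [ 0.3 -0.2 -0.8] M [ 0.1  -0.16 -0.04] w 0.0921
roller_grip [(array([0.5596, 0.0339, 0.2972]), 0.88)]
rest_top [(array([0.5637, 0.0337, 0.2613]), 0.95)]
roller [(array([0.5698, 0.0358, 0.2086]), 0.94), (array([0.5482, 0.2573, 0.2372]), 0.6)]
leak_mid [(array([0.4397, 0.0376, 0.0473]), 0.79)]
scraper_mid [(array([0.4556, 0.0923, 0.003 ]), 0.41)]
before plate [-40.4  40.3] [-27.   38.2] [0.2669 0.2774]
before grip [-21.1  20.9] [-7.6 19.3] [0.2865 0.3194]
 plate tilt [ 0.005 -0.011  0.273]
now plate [-40.4  40. ] [-29.5  35.9] [0.2671 0.2778]
now grip [-21.   21.5] [-10.2  17. ] [0.2862 0.3197]
 plate tilt [-0.001 -0.025  0.273]
[np.float64(0.2349), np.float64(0.235), np.float64(0.2349), np.float64(0.235), np.float64(0.235), np.float64(0.235)]
```

View pics/s8c.png

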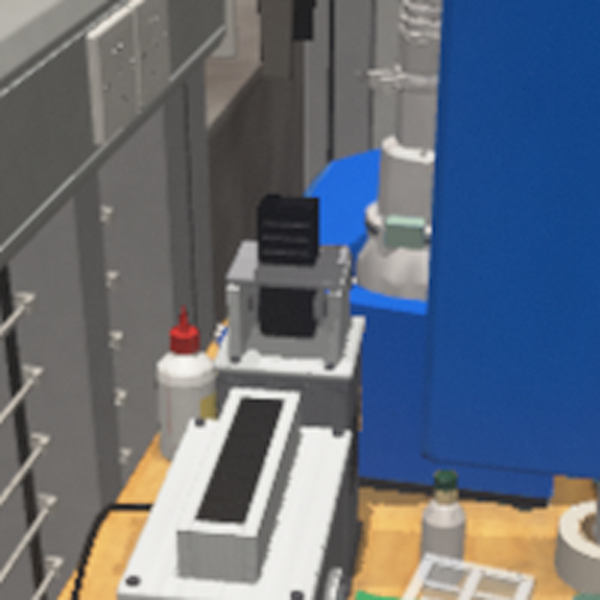

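The roller stands upright on its rest, the bar is flush, and the gripper is clear above. I'm handing in.

Run:
```python
from h import *
print(workorder.finish_job());st()
```

```text
the job is handed in; nothing more can be done
None
the job is handed in; nothing more can be done
```

The seal bar is pressed flush along its whole length and the roller is back upright on its rest. I handed the job in at about 30 s on the robot's clock, and it reports no verdict.

- **Rolling:** I lifted the roller off its rest and pressed it down on link 1. I then rolled it about 130 mm to link 6 in one pass, pressing with about 30 N. The tool height stayed at 0.3086 m throughout, which is where it should be when the wheel runs on the rim.
- **Bar:** after rolling, depth readings put all six links within about 0.3 mm of the rim. The same readings had them 4 to 6 mm higher at the start.
- **Roller:** its plate sits on both cheeks at its original height. It is within about 3 mm of where it first stood and within about 3 mm of the rest's middle. The fitted plate tilt was at most 0.025 rad.
- **Other things:** the leak standard and scraper were found where they started, within the 4 mm detection error. The gripper was open and clear, about 8 cm above the roller, at hand-in.

I could not read the wheel's rotation directly. I assume it turned about 5 rad from the distance rolled. The trained network's estimate of the roller's sideways position disagreed with the depth reading by about 5 mm. I trusted the depth reading, which matched the starting pose.

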